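Set a brass blank on the filing board for trimming

TASK

Push the brass plate up flat against the fence of the wooden filing board and slide it along the fence until about 30 mm of it sticks out past the end of the board on the tray's side, ready to be trimmed over the tray. Push it only: never lift it off the board or let it fall, and leave everything else where it is.

Things in the scene. Friction and masses are not known exactly. Their poses are not given: they have to be found in the camera images.
- board: Fixed dark wooden filing board flat on the bench, 180 (x) x 280 (y) mm, top 30 mm above the bench. Origin: centre of its underside; x points to its far side, y along the fence, z up. Fence: wooden strip along the far side, x = 68 (the face the plate goes against) to 90 mm, y = -128 to 128 mm, 12 mm above the board's top. Both ends of the board (y = -140 and 140 mm) are open.
- plate: Plain brass name-plate blank, loose, lying flat on the board: 60 (x) x 110 (y) x 4 (z) mm, roughly 0.15 to 0.3 kg, alike either way round. Origin: centre of its underside; its long sides run along its y, which starts within 0.3 rad of the board's y. A push of 1 to 3 N slides it.
- tray: Shallow open aluminium tray, loose, 150 (x) x 100 (y) x 14 mm high, standing on the bench close against one end of the board, at its +y or its -y end, to catch the filings. Origin: centre of its underside. It stays where it is.
- bench_block: Square steel block on a black rubber base, loose, 104 x 98 x 30 mm high, on the bench at the board's other end. Origin: centre of its underside. To be left alone.
- oil_bottle: Small brown glass bottle with a black cap, loose, 34 mm across, 75 mm high, on the bench beyond the fence. Origin: centre of its underside. To be left alone.
- wax_tin: Round metal tin with a lid, loose, 50 mm across, 28 mm high, on the bench beyond the fence. Origin: centre of its underside. To be left alone.
- graver: Engraver's graver with a mushroom-shaped wooden handle, loose, about 115 mm long (along its y), 26 mm high, lying on the bench between the robot and the board. Origin: at bench height, near mid length. To be left alone.
Things that resemble listed ones, but are neither listed nor needed, are in the scene too. What is meant by the plate is not black, and is the larger of those in its own colour.

How it is judged:
By the outcome, as a careful person would: the job done as asked, in the order asked, and still so for the second after the job is handed in, with the robot touching nothing.
It also fails if it takes over 45 s, if anything falls off the work surface, if the arm or the gripper's body presses on something with over 40 N, if the wrist force passes 120 N, or if a joint passes its speed limit or range.

ROBOT

A 7-joint arm with a two-finger parallel gripper is mounted at the origin on the work surface. World frame = base frame: x ahead of the robot, y to its left, z up, the work surface at z = 0. Lengths are in m, angles in rad, forces in N, time in s.
With the tool pointing down it reaches from about 0.4 to 0.85 m from the base axis. Payload 6.9 kg.
Tool frame: the origin (TCP) lies between the finger pads; the fingertips stand 17 mm ahead of it and the grasp point (between the pads) lies 2 mm behind it (arm.tip_extent is the distance from the TCP to the fingertips, in m); z points along the fingers, y is the line along which they close (so a half turn about z gives the same grasp; the last joint's range is limited). The gripper opens to 85 mm and grips with 20 to 120 N. Pads are 22 mm wide; open, the fingers measure 114 mm over their backs; the gripper's body (76 mm by 85 mm) begins 54 mm behind the grasp point. The pads swing forward as they close: fully open they stand 13 mm farther back than shut.
Start: joints at [0.105, 0.507, -0.238, 1.5, 0.126, 1.149, -0.155], TCP at [0.625, -0, 0.248] pointing down, gripper open.
Joint ranges: [-3.08, 3.08], [-0.24, 2.05], [-1.43, 1.35], [0, 2.5], [-1.52, 4.66], [0.17, 1.96], [-2.89, 2.89]. Speed limits (rad/s): [2.39, 2.39, 3.14, 3.14, 3.14, 3.14, 3.14].

INTERFACE

Orientations are given as [roll, pitch, yaw] about the fixed x, y, z axes, in that order (R = Rz(yaw) Ry(pitch) Rx(roll)).
In Python, from cell import telemetry, get_image, camera_info, workorder, models, arm gives the robot as it stands. The module is installed in compiled form; this text tells all that it offers.
- The arm moves only by the tool apply_moves, never from a script. Its argument "increments" is a list that holds one entry, the list of rows, each a list of 7 numbers: the turn, a rotation vector about the tool's x, y, z in degrees, then the shift along the tool's x, y, z in m, then the finger opening in m, from 0 to 0.0854. In form: [[[ax, ay, az, dx, dy, dz, gripper], ...]]. A call has 1 to 8 rows; each row shifts and turns the commanded pose from where the row before left it, along the tool's axes as they then stand; what a row does not reach is not made up. A row lasts 1/10 s, in which the tool goes at most 50 mm and 8.59 degrees, less where a joint would pass 70% of its speed; a pose out of reach is approached as far as the arm can. A call is refused whole if a number of a shift passes 0.05 or a number of a turn 8.59, either way. A call with a gripper value outside its range is refused whole. The fingers move at their own pace and stop on an object; "force" is the grip in N (left out, the last holds). Time passes only in rows, so rows that do not move let the fingers close. It gives the time, the measured TCP pose, the force, the opening and the grip force at its end, in the units of the state.
- telemetry.get_state(): the state, without advancing time (a new reading comes with each control period).
- get_image(name): name is "scene" or "side" or "wrist"; returns (picture, depth): 480x640x3 uint8, red, green, blue; 480x640 float32, m along the optical axis (not along the pixel's ray), 0 where there is no reading.
- camera_info(name): a dict with "fx", "fy", "cx", "cy" (pixels), "origin" and "attitude" of the camera in the world; the wrist camera has in their place "hand_eye" (4x4, takes a point from camera to tool coordinates, whose origin is the TCP and whose axes are the flange's). Camera axes: x right, y down, z forward; pixel columns grow to the right and rows downward; lengths in m; the calibration is good to about 2 mm. A picture is of the moment at which its call begins: read the wrist's pose just before it. camera_info takes no time and is no camera call.
- workorder.close_job(): hands the job in; it is judged then, once.
Trained networks look in the newest picture that a camera, given by its name, has taken for a name from the list of things; names that differ only in an ending like _2 or _b are one class to them, and where a whole thing is asked for, a point or a joint stands for the part that bears it (a point fixed in the world has none). Each returns a list of dicts, best first, with "confidence" (0 to 1); they miss things now and then, are a little off and sometimes report something else, mostly with a low value. They report only what shows in the picture. A call takes as long as a camera call. They do not tell look-alikes from the thing itself.
- models.look_for(camera, name): "rect" ([left, top, right, bottom] in pixels, round what is visible of it).
The state is a dict: "time_s": time; "q": joint angles; "joint_velocities": joint speeds; "effort": joint torques, N m; "tcp_pos": TCP position; "tcp_rot": TCP orientation; "force": force on the tool from outside, world axes, zero at the start; "wrist_torque": the same for the moment, N m; "opening": finger opening in m; "grip_force": force on a finger pad.
Only numpy, scipy, OpenCV 4.12 (cv2) and the standard library are available. Lean on these libraries where they do the work, as an engineer would, in place of code of your own. Each camera call takes 0.05 s, during which the arm holds its last target. There are 200 camera calls.

## Working session

There is one attempt and no reset: what is moved stays moved. The work goes in short steps, Python scripts to look and compute and a tool call to move; the robot and the scene stay as the last step left them, time stands still between calls to the robot, and variables do not carry over. Pictures are saved under pics/ and viewed, at most 13 in all, crops included, and the job is handed in when it is done.

Besides the shell and the picture viewer there is one more tool, called after "Call:" as name([rows], argument=value, ...), one row to a line, values as JSON. apply_moves: Moves the arm, as the interface text tells. Its arguments: {"type":"object","properties":{"increments":{"type":"array","items":{"type":"array","items":{"type":"array","items":{"type":"number"}}}},"force":{"type":"number"}},"required":["increments"]}

```bash
mkdir -p pics
cat > h.py <<'E'
import numpy as np, cv2
from scipy.spatial.transform import Rotation as R
from cell import telemetry, get_image, camera_info, workorder, models, arm
def campose(n,st=None):
    c=camera_info(n)
    if 'hand_eye' in c:
        T=np.eye(4);T[:3,:3]=R.from_euler('xyz',st['tcp_rot']).as_matrix();T[:3,3]=st['tcp_pos'];return c,T@np.array(c['hand_eye'])
    T=np.eye(4);a=np.array(c['attitude'])
    T[:3,:3]=a if a.shape==(3,3) else R.from_euler('xyz',a).as_matrix()
    T[:3,3]=c['origin'];return c,T
def cloud(d,c,T):
    v,u=np.mgrid[:480,:640]
    P=np.stack([(u-c['cx'])/c['fx']*d,(v-c['cy'])/c['fy']*d,d],-1)
    return P@T[:3,:3].T+T[:3,3]
def snap(n):
    st=telemetry.get_state();im,d=get_image(n);c,T=campose(n,st)
    return im,d,cloud(d,c,T)
E
python3 - <<'E'
from h import *
print(telemetry.get_state()); print({k:v for k,v in camera_info('scene').items()})
for n in ['scene','wrist']:
    im,d,P=snap(n); cv2.imwrite(f'pics/{n}0.png',im[:,:,::-1]); np.savez(f'{n}0.npz',im=im,d=d,P=P)
    for o in ['board','plate','tray','bench_block','graver']:
        for r in models.look_for(n,o)[:3]:
            x0,y0,x1,y1=map(int,r['rect']); p=P[min((y0+y1)//2,479),min((x0+x1)//2,639)]
            print(n,o,r['confidence'],[x0,y0,x1,y1],p.round(3))
E
```

```text
{'time_s': 0.0, 'q': array([ 0.10550192,  0.50833565, -0.23749082,  1.50114859,  0.12568787,
        1.14888092, -0.15477374]), 'joint_velocities': array([-0.00110333, -0.00030527, -0.00010766, -0.0003487 , -0.00065893,
        0.00097546,  0.00202265]), 'effort': array([ 1.19726570e-03, -6.20588279e+01, -2.18696728e+00, -2.49655455e+01,
        1.23123583e-02,  1.21321963e-02,  2.04169703e-05]), 'tcp_pos': array([ 6.24525284e-01, -9.27218937e-05,  2.47424377e-01]), 'tcp_rot': array([-3.13980645e+00,  3.80701027e-05,  1.57080515e+00]), 'force': array([ 0.23172988, -0.7618472 , -0.78522982]), 'wrist_torque': array([-0.04783359, -0.06878202,  0.00295029]), 'grip_force': 0.0, 'opening': 0.0853075545359668}
{'fx': 591.5237783796146, 'fy': 591.5237783796146, 'cx': 318.7840133110791, 'cy': 239.56759299902075, 'origin': array([0.93422759, 0.51759548, 0.85937394]), 'attitude': array([-2.50170319e+00, -1.12633662e-03,  2.55279677e+00])}
scene board 0.59 [224, 149, 388, 298] [ 0.59  -0.037  0.032]
scene plate 0.94 [255, 178, 316, 229] [ 0.597 -0.096  0.034]
scene plate 0.84 [425, 224, 477, 277] [0.398 0.14  0.007]
scene plate 0.64 [333, 122, 375, 147] [ 0.367 -0.198  0.004]
scene tray 0.83 [181, 136, 262, 199] [ 0.642 -0.268  0.004]
scene tray 0.67 [255, 179, 315, 230] [ 0.599 -0.094  0.034]
scene bench_block 0.95 [321, 261, 409, 337] [0.595 0.147 0.03 ]
scene graver 0.53 [343, 158, 369, 180] [ 0.427 -0.109  0.013]
wrist board 0.71 [145, 97, 392, 409] [ 0.57  -0.043  0.035]
wrist plate 0.88 [37, 356, 123, 408] [ 0.362 -0.198  0.004]
wrist plate 0.85 [251, 246, 334, 359] [ 0.59  -0.089  0.035]
wrist plate 0.77 [0, 0, 120, 94] [0.409 0.121 0.006]
wrist tray 0.84 [259, 384, 408, 468] [ 0.626 -0.256  0.003]
wrist bench_block 0.94 [204, 0, 346, 93] [0.583 0.119 0.033]
wrist graver 0.64 [86, 225, 140, 337] [ 0.419 -0.08   0.01 ]
```

View pics/scene0.png

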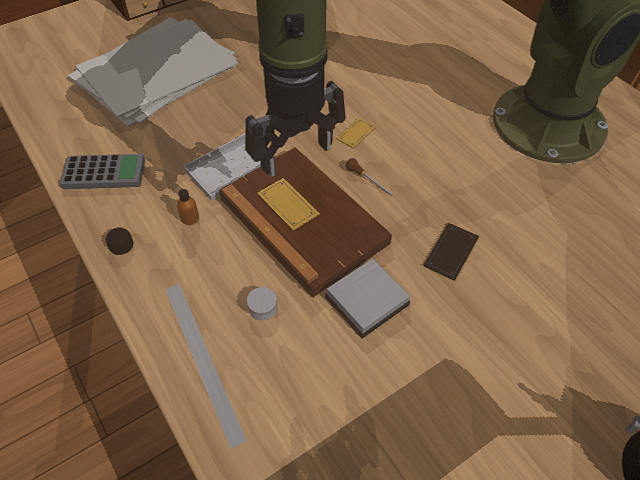

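View pics/wrist0.png

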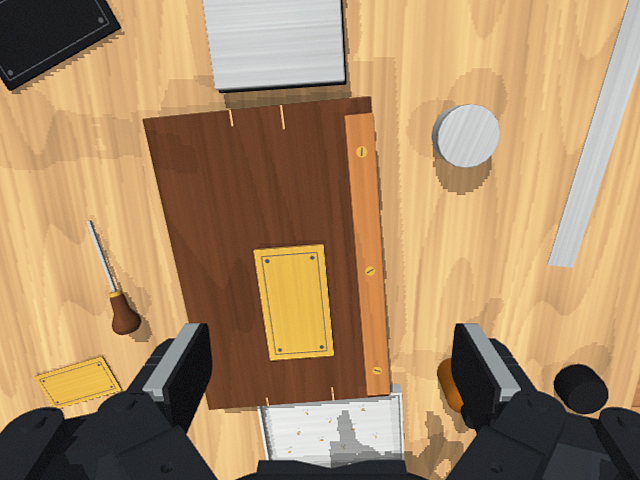

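The plate candidates in the wrist view are:
- Brass on the board at (292,302).
- Smaller brass on the bench at (80,382).
- Black at (55,45).

The one on the board fits, being brass and the larger of the two. The tray is at the board's -y end (bottom, 335,430) and the block is at its +y end. Next I'll confirm this with an enlarged crop and measure.

```bash
cat >> h.py <<'E'
def rect(mask,P):
    p=P[mask][:,:2]; (c,s,a)=cv2.minAreaRect((p*1000).astype(np.float32)); return np.round(c,1),np.round(s,1),round(a,1),cv2.boxPoints((c,s,a)).round(1).tolist()
def big(m):
    n,l,s,_=cv2.connectedComponentsWithStats(m.astype(np.uint8)); return l==1+np.argmax(s[1:,4])
def masks(im,P):
    hsv=cv2.cvtColor(im,cv2.COLOR_RGB2HSV).astype(int); z=P[...,2]
    inb=(np.abs(P[...,0]-.6)<.14)&(P[...,1]>-.4)&(P[...,1]<.105)
    H,S,V=hsv[...,0],hsv[...,1],hsv[...,2]
    brass=big((H>=20)&(H<=30)&(S>120)&(V>130)&inb&(z>.026)&(z<.05))
    fence=big((H<20)&inb&(z>.0385)&(z<.055)&(S>80))
    board=big(inb&(z>.024)&(z<.055)&(S>50))
    return brass,fence,board
E
python3 - <<'E'
from h import *
for n in ['wrist','scene']:
    f=np.load(n+'0.npz'); im,P=f['im'],f['P']
    for k,m in zip(['brass','fence','board'],masks(im,P)): print(n,k,m.sum(),np.median(P[m][:,2]).round(4),*rect(m,P))
im=np.load('wrist0.npz')['im']
cv2.imwrite('pics/crop.png',cv2.resize(im[220:430,20:400,::-1],None,fx=2,fy=2))
E
```

```text
wrist brass 6687 0.0348 [591.9 -94.4] [ 61.2 114.2] 4.9 [[556.5, -40.20000076293945], [566.2999877929688, -154.0], [627.2999877929688, -148.6999969482422], [617.5, -34.900001525878906]]
wrist fence 7201 0.0427 [657.4 -55.5] [ 22.1 255.7] 5.4 [[634.5, 70.69999694824219], [658.4000244140625, -183.8000030517578], [680.4000244140625, -181.8000030517578], [656.5, 72.80000305175781]]
wrist board 60465 0.0311 [578.6 -63.4] [180.6 280.5] 5.4 [[475.6000061035156, 67.9000015258789], [501.70001220703125, -211.5], [681.5999755859375, -194.60000610351562], [655.4000244140625, 84.69999694824219]]
scene brass 30 0.0344 [581.2 -84.1] [26.9 11. ] 57.5 [[569.2999877929688, -92.5], [578.5999755859375, -98.4000015258789], [593.0, -75.69999694824219], [583.7999877929688, -69.80000305175781]]
scene fence 1542 0.0426 [658.9 -56.8] [ 24.4 258.3] 5.5 [[634.4000244140625, 70.5999984741211], [659.0999755859375, -186.5], [683.4000244140625, -184.1999969482422], [658.7000122070312, 72.9000015258789]]
scene board 12084 0.0314 [579.6 -64.5] [183.4 282.7] 5.3 [[475.20001220703125, 67.80000305175781], [501.3999938964844, -213.6999969482422], [684.0, -196.6999969482422], [657.7999877929688, 84.69999694824219]]
```

View pics/crop.png

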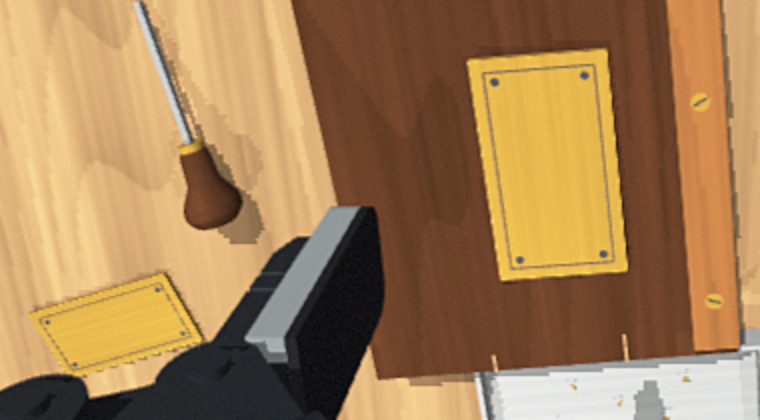

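The crop confirms it: the plate is the large brass one on the board (about 60 x 112 mm). It has to go roughly +28 mm towards the fence and -83 mm along it. I'll move over the near side of the board and turn the tool so the two fingers span along the fence.

Call:
apply_moves([
  [[0,0,0,-0.025,-0.0245,0.02,0.05],[0,0,0,-0.025,-0.0245,0.02,0.05],[0,0,0,-0.025,-0.0245,0.02,0.05],[0,0,0,-0.025,-0.0245,0.02,0.05],[0,0,8.465,0,0,0,0.05],[0,0,8.465,0,0,0,0.05],[0,0,8.465,0,0,0,0.05],[0,0,8.465,0,0,0,0.05]],
], force=40)

```text
time_s: 1.4
tcp_pos: [0.5271, -0.1002, 0.1684]
tcp_rot: [3.141, -0.0, 0.973]
force: [-0.3, 0.4, -0.0]
opening: 0.0503
grip_force: 0.0
```

Call:
apply_moves([
  [[0,0,8.465,0,0,0,0.05],[0,0,8.465,0,0,0,0.05],[0,0,8.465,0,0,0,0.05],[0,0,8.465,0,0,0,0.05],[0,0,8.465,0,0,0,0.05],[0,0,8.465,0,0,0,0.05],[0,0,0,0,0,0.03,0.05],[0,0,0,0,0,0.03,0.05]],
])

```text
time_s: 2.2
tcp_pos: [0.528, -0.0999, 0.1085]
tcp_rot: [3.141, -0.003, 0.094]
force: [0.1, -0.3, -1.3]
opening: 0.0504
grip_force: 0.0
```

Run:
```python
from h import *
print(arm.tip_extent); s=telemetry.get_state(); print(s['tcp_pos'],s['tcp_rot'],s['opening'],s['force'],s['time_s'])
im,d,P=snap('wrist'); cv2.imwrite('pics/w1.png',im[:,:,::-1])
for k,m in zip(['brass','fence','board'],masks(im,P)): print(k,m.sum(),np.median(P[m][:,2]).round(4),*rect(m,P))
```

```text
0.017
[ 0.52802074 -0.0998787   0.108504  ] [ 3.14079176e+00 -3.08976085e-03  9.36639112e-02] 0.05035890938269065 [ 0.13496361 -0.30042642 -1.25825414] 2.2Traceback (most recent call last):
  File "<stdin>", line 4, in <module>
  File "h.py", line 27, in masks
    fence=big((H<20)&inb&(z>.0385)&(z<.055)&(S>80))
  File "h.py", line 21, in big
    n,l,s,_=cv2.connectedComponentsWithStats(m.astype(np.uint8)); return l==1+np.argmax(s[1:,4])
                                                                              ~~~~~~~~~^^^^^^^^^
    return _wrapfunc(a, 'argmax', axis=axis, out=out, **kwds)
    return bound(*args, **kwds)
ValueError: attempt to get argmax of an empty sequence
```

View pics/w1.png

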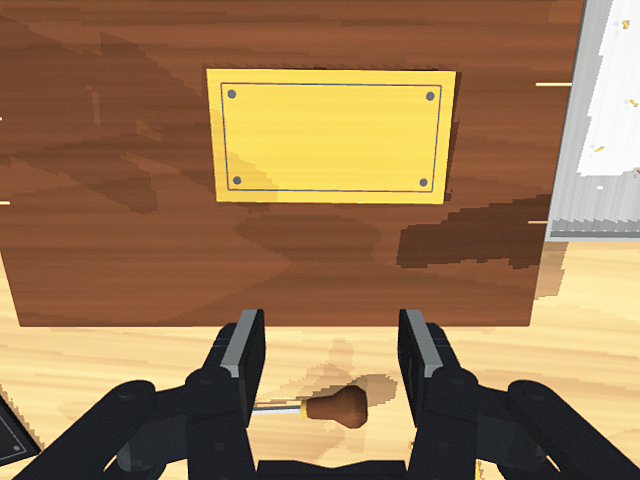

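The plate is at (207-455, 70-203), ahead of and centred on the fingers. Now down, feeling for the board.

Call:
apply_moves([
  [[0,0,0,0,0,0.03,0.05],[0,0,0,0,0,0.023,0.05],[0,0,0,0,0,0.002,0.05],[0,0,0,0,0,0.002,0.05],[0,0,0,0,0,0,0.05]],
])

```text
time_s: 2.75
tcp_pos: [0.5277, -0.1002, 0.0524]
tcp_rot: [3.141, -0.001, 0.093]
force: [-0.3, -0.7, 0.1]
opening: 0.0499
grip_force: 0.0
```

Call:
apply_moves([
  [[0,0,0,0,0,0.002,0.05],[0,0,0,0,0,0,0.05]],
])

```text
time_s: 2.95
tcp_pos: [0.5274, -0.1001, 0.05]
tcp_rot: [3.141, -0.001, 0.093]
force: [0.5, 0.2, -0.3]
opening: 0.0501
grip_force: 0.0
```

Run:
```python
from h import *
im,d,P=snap('wrist'); cv2.imwrite('pics/w2.png',im[:,:,::-1])
s=telemetry.get_state();print(s['tcp_pos'],s['force'])
im,d,Q=snap('side'); cv2.imwrite('pics/s2.png',im[:,:,::-1])
```

```text
[ 0.52729271 -0.1000661   0.04992168] [0.17742282 0.48591733 0.51032563]
```

View pics/s2.png

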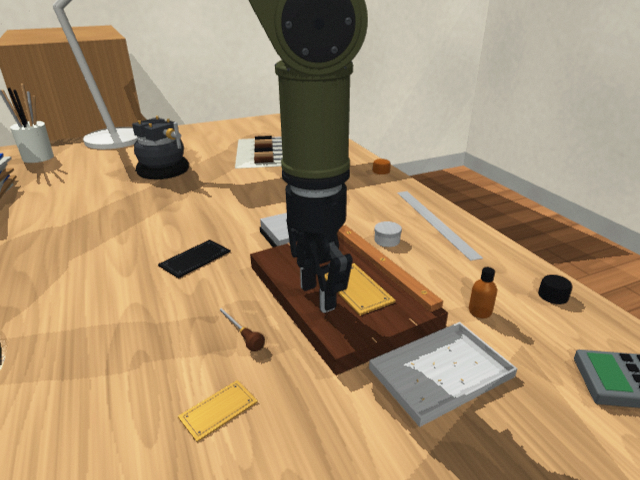

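Seen from the side, the fingers (around 325,300) are over the board, behind the plate, and not yet touching. I'll keep feeling down in 1–2 mm steps.

Call:
apply_moves([
  [[0,0,0,0,0,0.002,0.05],[0,0,0,0,0,0,0.05]],
])

```text
time_s: 3.25
tcp_pos: [0.5269, -0.1, 0.0472]
tcp_rot: [-3.141, 0.0, 0.093]
force: [0.3, -0.8, -0.5]
opening: 0.0501
grip_force: 0.0
```

Call:
apply_moves([
  [[0,0,0,0,0,0.001,0.05],[0,0,0,0,0,0,0.05]],
])

```text
time_s: 3.45
tcp_pos: [0.5269, -0.1, 0.0461]
tcp_rot: [-3.142, 0.0, 0.093]
force: [0.1, -0.4, 1.1]
opening: 0.0502
grip_force: 0.0
```

Call:
apply_moves([
  [[0,0,0,0,0,0.001,0.05],[0,0,0,0,0,0,0.05]],
])

```text
time_s: 3.65
tcp_pos: [0.5269, -0.1, 0.0451]
tcp_rot: [-3.142, 0.0, 0.093]
force: [0.1, 0.5, -0.4]
opening: 0.0501
grip_force: 0.0
```

Call:
apply_moves([
  [[0,0,0,0,0,0.001,0.05],[0,0,0,0,0,0,0.05]],
])

```text
time_s: 3.85
tcp_pos: [0.5269, -0.1, 0.0441]
tcp_rot: [-3.142, 0.0, 0.093]
force: [-0.5, 0.9, 0.4]
opening: 0.0499
grip_force: 0.0
```

Call:
apply_moves([
  [[0,0,0,0,0,0.001,0.05],[0,0,0,0,0,0,0.05]],
])

```text
time_s: 4.05
tcp_pos: [0.527, -0.1, 0.044]
tcp_rot: [-3.141, -0.0, 0.093]
force: [-3.7, 0.7, 9.9]
opening: 0.0503
grip_force: 4.7
```

Call:
apply_moves([
  [[0,0,0,0,0,0.001,0.05],[0,0,0,0,0,0,0.05]],
])

```text
time_s: 4.25
tcp_pos: [0.527, -0.1, 0.044]
tcp_rot: [-3.141, -0.001, 0.093]
force: [-4.4, 1.0, 20.5]
opening: 0.05
grip_force: 10.1
```

Contact with the board comes at TCP z 0.044. I'll rise to 1.5 mm clear of it and push toward the fence.

Call:
apply_moves([
  [[0,0,0,0,0,-0.0035,0.05],[0,0,0,0.01,0,0,0.05],[0,0,0,0.008,0,0,0.05],[0,0,0,0.004,0,0,0.05],[0,0,0,0.004,0,0,0.05],[0,0,0,0.004,0,0,0.05],[0,0,0,0.004,0,0,0.05],[0,0,0,0,0,0,0.05]],
])

```text
time_s: 5.05
tcp_pos: [0.5614, -0.0967, 0.0456]
tcp_rot: [3.142, -0.0, 0.094]
force: [-0.5, 0.4, -0.0]
opening: 0.0502
grip_force: 0.0
```

Call:
apply_moves([
  [[0,0,0,0.003,0,0,0.05],[0,0,0,0.003,0,0,0.05],[0,0,0,0.003,0,0,0.05],[0,0,0,0.003,0,0,0.05],[0,0,0,0,0,0,0.05]],
])

```text
time_s: 5.55
tcp_pos: [0.5734, -0.0957, 0.0458]
tcp_rot: [3.141, -0.001, 0.094]
force: [-0.3, -0.1, 0.6]
opening: 0.05
grip_force: 0.0
```

Run:
```python
from h import *
s=telemetry.get_state();print(s['tcp_pos'],s['force'])
im,d,P=snap('scene');hsv=cv2.cvtColor(im,cv2.COLOR_RGB2HSV).astype(int);H,S,V=hsv[...,0],hsv[...,1],hsv[...,2]
print(hsv[200,285],P[200,285]); np.savez('sc1.npz',im=im,P=P)
im2,d,P2=snap('wrist');
cv2.imwrite('pics/mix3.png',np.hstack([cv2.resize(im[130:310,180:420,::-1],(400,300)),cv2.resize(im2[...,::-1],(400,300))]))
```

```text
[ 0.57342881 -0.09569223  0.04581059] [-0.34485015 -0.05798217  0.61238505]
[ 18 156  98] [ 0.59390103 -0.10158687  0.03482193]
```

View pics/mix3.png

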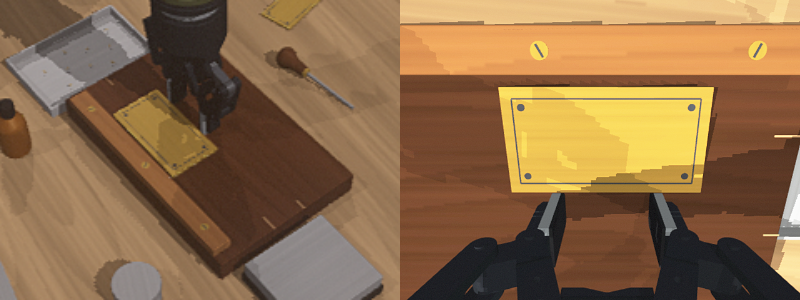

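The right half shows the plate nearly at the fence with a small, even gap (y 75–87), and the fingers at its near edge.

Call:
apply_moves([
  [[0,0,0,0.002,0,0,0.05],[0,0,0,0.002,0,0,0.05],[0,0,0,0,0,0,0.05]],
])

```text
time_s: 5.95
tcp_pos: [0.5769, -0.0953, 0.0458]
tcp_rot: [3.142, -0.0, 0.093]
force: [-0.9, 0.2, 0.7]
opening: 0.0502
grip_force: 0.5
```

Call:
apply_moves([
  [[0,0,0,0.001,0,0,0.05],[0,0,0,0.001,0,0,0.05],[0,0,0,0,0,0,0.05]],
])

```text
time_s: 6.25
tcp_pos: [0.5789, -0.0952, 0.0458]
tcp_rot: [-3.142, -0.0, 0.093]
force: [-0.9, -0.2, 0.6]
opening: 0.0494
grip_force: 0.7
```

Call:
apply_moves([
  [[0,0,0,0.001,0,0,0.05],[0,0,0,0,0,0,0.05]],
])

```text
time_s: 6.45
tcp_pos: [0.5796, -0.0951, 0.0457]
tcp_rot: [-3.142, 0.0, 0.093]
force: [-1.3, 0.7, 1.6]
opening: 0.0503
grip_force: 1.0
```

Call:
apply_moves([
  [[0,0,0,0.001,0,0,0.05],[0,0,0,0,0,0,0.05]],
])

```text
time_s: 6.65
tcp_pos: [0.5798, -0.0951, 0.0456]
tcp_rot: [-3.141, 0.002, 0.093]
force: [-5.9, -1.1, 3.3]
opening: 0.0501
grip_force: 2.9
```

Call:
apply_moves([
  [[0,0,0,0.001,0,0,0.05],[0,0,0,0,0,0,0.05]],
])

```text
time_s: 6.85
tcp_pos: [0.58, -0.0951, 0.0456]
tcp_rot: [-3.141, 0.003, 0.093]
force: [-7.4, -0.3, 4.4]
opening: 0.0497
grip_force: 4.4
```

Call:
apply_moves([
  [[0,0,0,0.001,0,0,0.05],[0,0,0,0,0,0,0.05]],
])

```text
time_s: 7.05
tcp_pos: [0.5801, -0.0951, 0.0455]
tcp_rot: [-3.141, 0.005, 0.093]
force: [-9.7, -1.1, 7.0]
opening: 0.0503
grip_force: 5.9
```

The plate is seated flat against the fence: both fingers pressed and the force rose to 10 N. Next I'll back off, rise, go to its +y end and turn the fingers across.

Call:
apply_moves([
  [[0,0,0,-0.01,0,0,0.05],[0,0,0,-0.012,0,0,0.05],[0,0,0,0,0,-0.025,0.05],[0,0,0,0,0,-0.02,0.02],[0,0,0,0.028,-0.04,0,0.02],[0,0,0,0.0285,-0.041,0,0.02],[0,0,-8.5,0,0,0,0.02],[0,0,-8.5,0,0,0,0.02]],
])

```text
time_s: 7.85
tcp_pos: [0.611, -0.0077, 0.0908]
tcp_rot: [3.141, -0.003, 0.401]
force: [1.5, -1.4, -1.1]
opening: 0.0202
grip_force: 0.0
```

Call:
apply_moves([
  [[0,0,-8.5,0,0,0,0.02],[0,0,-8.5,0,0,0,0.02],[0,0,-8.5,0,0,0,0.02],[0,0,-8.5,0,0,0,0.02],[0,0,-8.5,0,0,0,0.02],[0,0,-8.5,0,0,0,0.02],[0,0,-8.5,0,0,0,0.02],[0,0,-8.5,0,0,0,0.02]],
])

```text
time_s: 8.65
tcp_pos: [0.6104, -0.0106, 0.0911]
tcp_rot: [3.139, -0.001, 1.583]
force: [0.4, 0.4, -0.1]
opening: 0.02
grip_force: 0.0
```

Call:
apply_moves([
  [[0,0,-5,0,0,0,0.02],[0,0,0,0,0,0,0.02]],
])

```text
time_s: 8.85
tcp_pos: [0.6102, -0.0109, 0.0909]
tcp_rot: [3.14, -0.001, 1.665]
force: [0.1, -0.6, 0.6]
opening: 0.02
grip_force: 0.0
```

```bash
cat >> h.py <<'E'
def board(p,c=(578.6,-63.4),a=np.radians(5.35)):
    d=np.asarray(p)[...,:2]*1000-np.array(c); return d@np.array([[np.cos(a),-np.sin(a)],[np.sin(a),np.cos(a)]])
E
python3 - <<'E'
from h import *
s=telemetry.get_state();print(s['tcp_pos'],s['tcp_rot'],board(s['tcp_pos']))
im2,d,P2=snap('wrist');np.savez('w4.npz',im=im2,P=P2)
cv2.imwrite('pics/w4.png',im2[...,::-1])
hsv=cv2.cvtColor(im2,cv2.COLOR_RGB2HSV).astype(int);z=P2[...,2]
m=(hsv[...,0]>=20)&(hsv[...,0]<=30)&(hsv[...,1]>110)&(z>.026)&(z<.05)
m=big(m);b=board(P2[m]);print(m.sum(),np.percentile(b,[1,50,99],axis=0))
E
```

```text
[ 0.61015804 -0.0108775   0.09090672] [ 3.13975691e+00 -7.73299516e-04  1.66499809e+00] [36.31773458 49.35124019]
7091 [[ 16.07399338 -59.73864516]
 [ 37.93694482 -24.19386901]
 [ 57.6357422   17.04787909]]
```

View pics/w4.png

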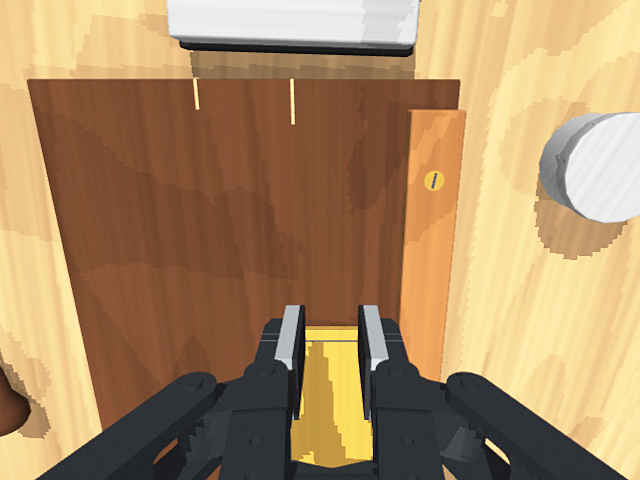

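The plate end is at row 325, behind and between the fingertips. The fingers are about 15 mm past it (+y side) and clear of the fence. Now down.

Call:
apply_moves([
  [[0,0,0,0,0,0.02,0.02],[0,0,0,0,0,0.017,0.02],[0,0,0,0,0,0.003,0.02],[0,0,0,0,0,0,0.02],[0,0,0,0,0,0.001,0.02],[0,0,0,0,0,0,0.02]],
])

```text
time_s: 9.5
tcp_pos: [0.6101, -0.0108, 0.0505]
tcp_rot: [3.14, 0.0, 1.664]
force: [-0.5, 0.6, 0.5]
opening: 0.0198
grip_force: 0.0
```

Call:
apply_moves([
  [[0,0,0,0,0,0.001,0.02],[0,0,0,0,0,0,0.02]],
])

```text
time_s: 9.7
tcp_pos: [0.6097, -0.011, 0.0491]
tcp_rot: [3.141, 0.0, 1.664]
force: [0.8, -0.3, -0.2]
opening: 0.0202
grip_force: 0.0
```

Call:
apply_moves([
  [[0,0,0,0,0,0.001,0.02],[0,0,0,0,0,0,0.02]],
])

```text
time_s: 9.9
tcp_pos: [0.6095, -0.011, 0.0477]
tcp_rot: [-3.142, -0.0, 1.664]
force: [-0.2, 0.0, 1.2]
opening: 0.0205
grip_force: 0.0
```

Call:
apply_moves([
  [[0,0,0,0,0,0.001,0.02],[0,0,0,0,0,0,0.02]],
])

```text
time_s: 10.1
tcp_pos: [0.6096, -0.011, 0.0473]
tcp_rot: [3.141, 0.0, 1.664]
force: [-0.9, -1.1, 5.0]
opening: 0.0198
grip_force: 2.5
```

Contact is at 0.0473. I'll rise 1.7 mm and slide along the fence.

Call:
apply_moves([
  [[0,0,0,0,0,-0.0017,0.02],[0,0,0,-0.008,0,0,0.02],[0,0,0,-0.005,0,0,0.02],[0,0,0,-0.004,0,0,0.02],[0,0,0,-0.004,0,0,0.02],[0,0,0,-0.004,0,0,0.02],[0,0,0,-0.004,0,0,0.02],[0,0,0,-0.004,0,0,0.02]],
])

```text
time_s: 10.9
tcp_pos: [0.6126, -0.0441, 0.0484]
tcp_rot: [-3.142, -0.0, 1.664]
force: [-0.8, 1.3, -0.2]
opening: 0.0202
grip_force: 0.5
```

Call:
apply_moves([
  [[0,0,0,-0.004,0,0,0.02],[0,0,0,-0.004,0,0,0.02],[0,0,0,-0.004,0,0,0.02],[0,0,0,-0.004,0,0,0.02],[0,0,0,-0.004,0,0,0.02],[0,0,0,-0.004,0,0,0.02],[0,0,0,-0.004,0,0,0.02],[0,0,0,0,0,0,0.02]],
])

```text
time_s: 11.7
tcp_pos: [0.6153, -0.0728, 0.0485]
tcp_rot: [-3.142, 0.001, 1.663]
force: [-0.1, -0.6, 0.3]
opening: 0.0199
grip_force: 0.0
```

```bash
cat >> h.py <<'E'
def brass_scene(tag):
    im,d,P=snap('scene');np.savez(tag+'.npz',im=im,P=P)
    hsv=cv2.cvtColor(im,cv2.COLOR_RGB2HSV).astype(int);z=P[...,2];b=board(P)
    m=(hsv[...,0]>=15)&(hsv[...,0]<=32)&(hsv[...,1]>110)&(z>.026)&(z<.0395)&(b[...,0]>-40)&(b[...,0]<68)&(b[...,1]>-260)
    m=big(m);q=b[m];print('scene brass',m.sum(),np.percentile(q,[1,50,99],axis=0).round(1),rect(m,P)[:3])
    return im,m,b
E
python3 - <<'E'
from h import *
s=telemetry.get_state();print(s['tcp_pos'],board(s['tcp_pos']),s['force'])
im,m,b=brass_scene('sc5')
o=im.copy();o[m]=[0,255,0]
cv2.imwrite('pics/sc5.png',np.hstack([cv2.resize(x[120:300,170:410,::-1],(400,300)) for x in (im,o)]))
E
```

```text
[ 0.61527143 -0.07277583  0.0484549 ] [ 35.63748105 -12.75420905] [-0.07683218 -0.5945256   0.32622284]
scene brass 427 [[  12.2 -135. ]
 [  47.4 -113.9]
 [  66.4  -24.4]] (array([ 642.9, -146.9]), array([125.4,  50.9]), 71.8)
```

View pics/sc5.png

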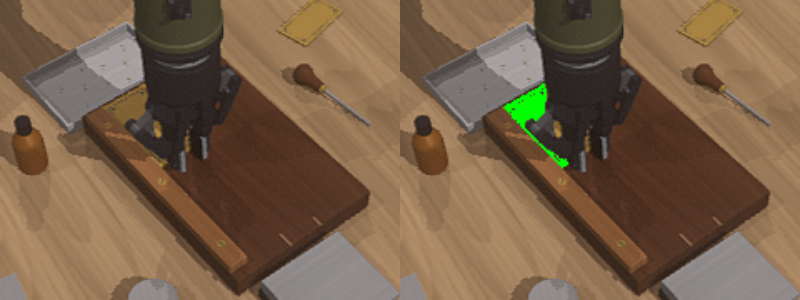

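The plate lies along the fence with its leading end just at the board's end (green area, at about -135 mm) and its trailing end at -24 mm. There are about 36 mm to go, so I'll do 33 mm first and then measure.

Call:
apply_moves([
  [[0,0,0,-0.004,0,0,0.02],[0,0,0,-0.004,0,0,0.02],[0,0,0,-0.004,0,0,0.02],[0,0,0,-0.004,0,0,0.02],[0,0,0,-0.004,0,0,0.02],[0,0,0,-0.004,0,0,0.02],[0,0,0,-0.004,0,0,0.02],[0,0,0,-0.004,0,0,0.02]],
])

```text
time_s: 12.55
tcp_pos: [0.6183, -0.1038, 0.0485]
tcp_rot: [-3.142, -0.0, 1.664]
force: [0.6, 0.7, 0.0]
opening: 0.0202
grip_force: 0.7
```

Call:
apply_moves([
  [[0,0,0,-0.001,0,0,0.02],[0,0,0,0,0,0,0.02]],
])

```text
time_s: 12.75
tcp_pos: [0.6183, -0.105, 0.0485]
tcp_rot: [-3.142, 0.0, 1.664]
force: [-0.1, 0.6, -0.5]
opening: 0.0201
grip_force: 0.0
```

Run:
```python
from h import *
s=telemetry.get_state();print(s['tcp_pos'],board(s['tcp_pos']),s['force'])
im,m,b=brass_scene('sc6')
im2,d,P=snap('side')
cv2.imwrite('pics/s6.png',np.hstack([cv2.resize(im[120:300,170:410,::-1],(400,300)),cv2.resize(im2[220:430,240:520,::-1],(400,300))]))
```

```text
[ 0.61829755 -0.10504316  0.04846852] [ 35.64182537 -45.16312927] [-0.09521724  0.58460442 -0.48337812]
scene brass 363 [[  16.4 -166.2]
 [  50.6 -147.3]
 [  67.3  -57.6]] (array([ 647.5, -175.3]), array([118.3,  49.9]), 73.8)
```

View pics/s6.png

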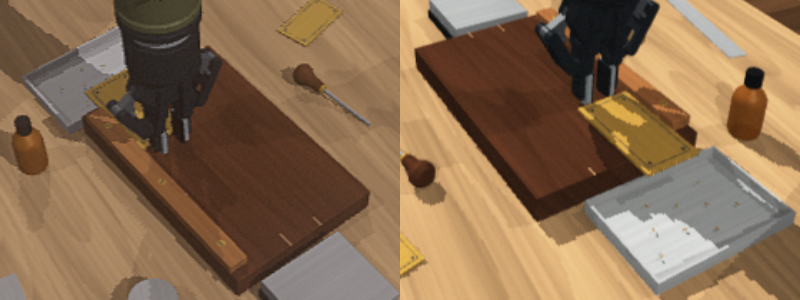

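The plate is at the fence and sticks out over the tray, leading end at about -166 mm (26 mm out). I'll push 4 mm more, back off and go up for a look.

Call:
apply_moves([
  [[0,0,0,-0.002,0,0,0.02],[0,0,0,-0.002,0,0,0.02],[0,0,0,0,0,0,0.02],[0,0,0,0.01,0,0,0.02],[0,0,0,0.02,0,0,0.02],[0,0,0,0,0,-0.04,0.02],[0,0,0,0,0,-0.04,0.02],[0,0,0,0,0,-0.04,0.02]],
])

```text
time_s: 13.65
tcp_pos: [0.6155, -0.0775, 0.1697]
tcp_rot: [-3.141, -0.0, 1.665]
force: [0.7, 0.5, 0.4]
opening: 0.02
grip_force: 0.0
```

Call:
apply_moves([
  [[0,0,8.5,-0.03,-0.04,-0.02,0.05],[0,0,8.5,0,0,0,0.05],[0,0,8.5,0,0,0,0.05],[0,0,8.5,0,0,0,0.05],[0,0,8.5,0,0,0,0.05],[0,0,8.5,0,0,0,0.05],[0,0,8.5,0,0,0,0.05],[0,0,8.5,0,0,0,0.05]],
])

```text
time_s: 14.45
tcp_pos: [0.5814, -0.109, 0.1871]
tcp_rot: [-3.141, -0.0, 0.472]
force: [-0.4, 0.5, 0.1]
opening: 0.0502
grip_force: 0.0
```

Call:
apply_moves([
  [[0,0,8.5,0,0,0,0.05],[0,0,8.5,0,0,0,0.05],[0,0,5,0,0,0,0.05],[0,0,0,0,0,0,0.05]],
])

```text
time_s: 14.85
tcp_pos: [0.5814, -0.1089, 0.187]
tcp_rot: [-3.142, 0.0, 0.093]
force: [-0.5, -0.5, -0.3]
opening: 0.0498
grip_force: 0.0
```

Run:
```python
from h import *
s=telemetry.get_state();print(s['tcp_pos'],s['tcp_rot'],board(s['tcp_pos']))
im,m,b=brass_scene('sc7')
im2,d,P=snap('wrist');np.savez('w7.npz',im=im2,P=P)
cv2.imwrite('pics/w7.png',im2[...,::-1])
hsv=cv2.cvtColor(im2,cv2.COLOR_RGB2HSV).astype(int);z=P[...,2];b=board(P)
pl=big((hsv[...,0]>=20)&(hsv[...,0]<=30)&(hsv[...,1]>110)&(z>.026)&(z<.0395)&(b[...,0]<69))
print('wrist',rect(pl,P),np.percentile(b[pl],[.5,50,99.5],axis=0).round(1))
bd=(z>.024)&(z<.05)&(b[...,0]>-95)&(b[...,0]<95)&~pl
for lo,hi in [(-80,-40),(-40,0),(70,88)]:
    q=b[bd&(b[...,0]>lo)&(b[...,0]<hi)]; print('board end',lo,len(q),np.percentile(q[:,1],[.2,1]).round(1) if len(q) else '')
f=(z>.039)&(z<.05)&(b[...,0]>55)&(b[...,0]<80)&(b[...,1]<0)&(b[...,1]>-120);print('fence face',np.percentile(b[f][:,0],[.5,2]))
```

```text
[ 0.58139806 -0.10887958  0.18699842] [-3.14157013e+00  2.41263718e-04  9.30325961e-02] [ -1.45462247 -45.542346  ]
scene brass 1352 [[   8.4 -169.1]
 [  38.2 -111.3]
 [  66.5  -60.1]] (array([ 625.5, -174.7]), array([ 62.1, 112. ]), 6.3)
wrist (array([ 626.8, -173.7]), array([47. , 97.3]), 5.5, [[598.7999877929688, -127.5], [608.0999755859375, -224.3000030517578], [654.9000244140625, -219.8000030517578], [645.5, -123.0]]) [[  15.1 -161.9]
 [  39.2 -113.9]
 [  61.1  -66.2]]
board end -80 17641 [-139.3 -137. ]
board end -40 22793 [-139.2 -136.8]
board end 70 13703 [-139.2 -136.7]
fence face [68.55900449 68.67700653]
```

View pics/w7.png

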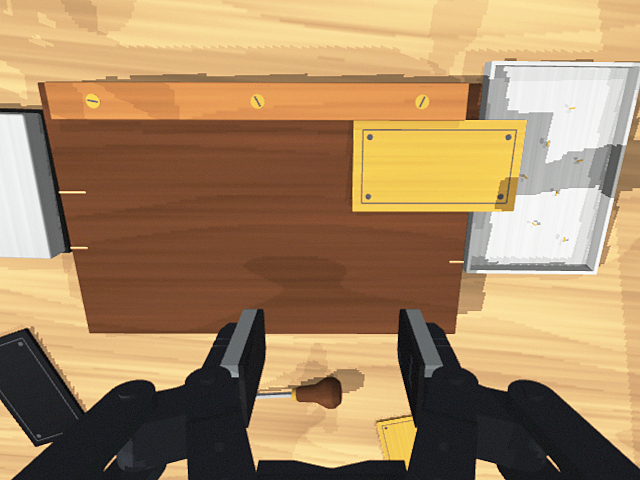

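The plate lies along the fence (row 120) from column 353 to 526, about 29.5 mm past the board's end over the tray, with nothing else disturbed. I'll finish with one gentle squaring push against the fence.

Call:
apply_moves([
  [[0,0,0,-0.012,0.025,0,0.05],[0,0,0,-0.0115,0.025,0,0.05],[0,0,0,0,0,0.04,0.05],[0,0,0,0,0,0.04,0.05],[0,0,0,0,0,0.04,0.05],[0,0,0,0,0,0.016,0.05],[0,0,0,0,0,0.0055,0.05],[0,0,0,0,0,0,0.05]],
])

```text
time_s: 15.75
tcp_pos: [0.5623, -0.1616, 0.0455]
tcp_rot: [-3.141, 0.001, 0.095]
force: [0.1, -0.1, 0.4]
opening: 0.05
grip_force: 0.0
```

Call:
apply_moves([
  [[0,0,0,0.008,0,0,0.05],[0,0,0,0.008,0,0,0.05],[0,0,0,0.003,0,0,0.05],[0,0,0,0.002,0,0,0.05],[0,0,0,0.001,0,0,0.05],[0,0,0,0,0,0,0.05]],
])

```text
time_s: 16.35
tcp_pos: [0.5846, -0.1597, 0.0455]
tcp_rot: [-3.142, 0.0, 0.094]
force: [0.3, 0.6, 0.0]
opening: 0.0496
grip_force: 0.0
```

Call:
apply_moves([
  [[0,0,0,0.001,0,0,0.05],[0,0,0,0,0,0,0.05]],
])

```text
time_s: 16.55
tcp_pos: [0.5853, -0.1597, 0.0455]
tcp_rot: [-3.142, 0.001, 0.093]
force: [-1.2, 0.0, 1.0]
opening: 0.0502
grip_force: 0.4
```

Call:
apply_moves([
  [[0,0,0,0.001,0,0,0.05],[0,0,0,0,0,0,0.05]],
])

```text
time_s: 16.75
tcp_pos: [0.5855, -0.1597, 0.0454]
tcp_rot: [-3.141, 0.002, 0.093]
force: [-5.1, -0.8, 2.1]
opening: 0.0499
grip_force: 2.2
```

Call:
apply_moves([
  [[0,0,0,0.001,0,0,0.05],[0,0,0,0,0,0,0.05]],
])

```text
time_s: 16.95
tcp_pos: [0.5857, -0.1597, 0.0453]
tcp_rot: [-3.141, 0.004, 0.093]
force: [-6.9, -1.3, 3.9]
opening: 0.0498
grip_force: 3.9
```

Seated. I'll back off and go up, then check once more and hand in.

Call:
apply_moves([
  [[0,0,0,-0.004,0,0,0.05],[0,0,0,-0.01,0,0,0.05],[0,0,0,-0.01,0,0,0.05],[0,0,0,0,0,-0.04,0.05],[0,0,0,0,0,-0.05,0.05],[0,0,0,0,0,-0.05,0.05],[0,0,0,-0.02,0,0,0.05],[0,0,0,0,0,0,0.05]],
])

```text
time_s: 17.75
tcp_pos: [0.5421, -0.1645, 0.1873]
tcp_rot: [3.14, -0.002, 0.092]
force: [-0.7, -1.0, 0.2]
opening: 0.05
grip_force: 0.0
```

Run:
```python
from h import *
im,m,b=brass_scene('sc8')
im2,d,P=snap('wrist'); b=board(P);z=P[...,2]
hsv=cv2.cvtColor(im2,cv2.COLOR_RGB2HSV).astype(int)
pl=(hsv[...,0]>=20)&(hsv[...,0]<=30)&(hsv[...,1]>110)&(z>.026)&(z<.0395)&(b[...,0]<69)&(b[...,0]>0)&(b[...,1]<-40)
print('wrist',rect(pl,P)[:3],np.percentile(b[pl],[.5,99.5],axis=0).round(1))
cv2.imwrite('pics/w8.png',im2[...,::-1])
```

```text
scene brass 1359 [[   8.6 -168.4]
 [  37.9 -111.3]
 [  66.7  -60.1]] (array([ 626.2, -174.1]), array([ 61.5, 111.7]), 6.4)
wrist (array([ 627.4, -172.9]), array([ 59.7, 110.7]), 5.3) [[   8.7 -168.1]
 [  67.5  -59.9]]
```

View pics/w8.png

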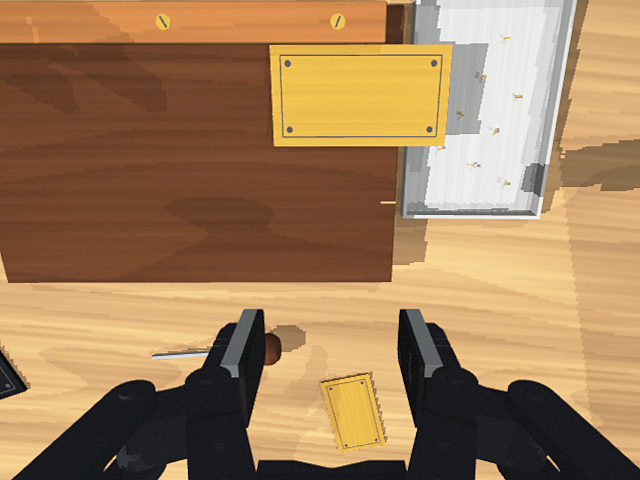

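The plate is flush with the fence (row 44) and square to it (5.3° against the board's 5.35°). It sticks out about 29 mm over the tray (columns 397–452).

```bash
python3 -c "
from cell import workorder; print(workorder.close_job())"
```

```text
the job is handed in; nothing more can be done
None
```

The brass plate is flat against the fence with about 29 mm sticking out past the board's end over the tray, and the job is handed in at about 18 s; nothing else appeared to have moved.

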